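Pump the salad spinner, then hold its brake half pressed

ROBOT

A 6-joint arm with a two-finger parallel gripper is mounted at the origin on a cart in front of the work surface, level with it; the furniture and walls round the work are solid. World frame = base frame: x ahead of the robot, y to its left, z up, the work surface at z = 0. Lengths are in m, angles in rad, forces in N, time in s.
With the tool pointing down it reaches from about 0.275 to 0.85 m from the base axis. Payload 5.2 kg.
Tool frame: the origin (TCP) lies midway between the tips of the shut fingers; the grasp point (between the pads) lies env.tcp_to_grasp behind it (env.tcp_to_grasp is the distance from the TCP to the grasp point, in m); z points along the fingers, y is the line along which they close (so a half turn about z gives the same grasp; the last joint's range is limited). The gripper opens to 85 mm and grips with 20 to 120 N. Pads are 22 mm wide; open, the fingers measure 114 mm over their backs; the gripper's body (76 mm by 85 mm) begins 54 mm behind the grasp point. The pads swing forward as they close: fully open they stand 13 mm farther back than shut.
Start: joints at [-1.356, 0.259, 1.535, -0, 1.348, -0.203], TCP at [0.223, -0.503, 0.195] pointing down, gripper open.
Joint ranges: [-3.14, 3.14], [-0.91, 2.08], [0.19, 2.58], [-1.22, 4.36], [0.22, 2.71], [-3.12, 3.12]. Speed limits (rad/s): [2.57, 2.57, 3.14, 3.14, 3.14, 3.14].

INTERFACE

Orientations are given as a 3x3 rotation matrix whose columns are the frame's x, y, z axes.
In Python, from bench import env gives the robot as it stands.
- The arm moves only by the tool jog_arm, never from a script. Its argument "rows" is text: rows parted by semicolons, each of 7 numbers parted by spaces: the shift along the world's x, y, z in mm, then the turn, a rotation vector about the world's x, y, z in degrees, then the finger opening in mm, from 0 to 85.4. A call has 1 to 10 rows; each row shifts and turns the commanded pose from where the row before left it; what a row does not reach is not made up. A row lasts 1/10 s, in which the tool goes at most 50 mm and 8.59 degrees, less where a joint would pass 70% of its speed; a pose out of reach is approached as far as the arm can. A call with a gripper value outside its range is refused whole. The fingers move at their own pace and stop on an object; "newtons" is the grip in N (left out, the last holds). Time passes only in rows, so rows that do not move let the fingers close. It gives the time, the measured TCP pose, the force, the opening and the grip force at its end, in the units of the state.
- env.get_state(): the state, without advancing time (a new reading comes with each control period).
- env.camera(name): name is "scene" or "side" or "wrist"; returns the picture (480x640x3 uint8, blue, green, red); there is no depth.
- env.camera_params(name): a dict with "vfov" (degrees; the focal length in pixels is half the picture's height over the tangent of half this angle, whatever the lens; pixels are square), "cx", "cy" (the principal point, pixels), "extrinsics" (4x4, takes a point from camera to world coordinates). Camera axes: x right, y down, z forward; pixel columns grow to the right and rows downward; lengths in m; the calibration is good to about 2 mm. A picture is of the moment at which its call begins: read the wrist's pose just before it. camera_params takes no time and is no camera call; for the wrist camera it gives the pose at the moment of the call.
- env.hand_in(): hands the job in; it is judged then, once.
Trained networks look in the newest picture that a camera, given by its name, has taken for a name from the list of things; names that differ only in an ending like _2 or _b are one class to them, and where a whole thing is asked for, a point or a joint stands for the part that bears it (a point fixed in the world has none). Each returns a list of dicts, best first, with "p" (0 to 1); they miss things now and then, are a little off and sometimes report something else, mostly with a low value. They report only what shows in the picture. A call takes as long as a camera call.
- env.find_in(target, camera): "location" ([column, row] as shares, 0 to 1, of the picture: columns of its width, rows of its height, amid what is visible of it).
The state is a dict: "time_s": time; "joints": joint angles; "qvel": joint speeds; "tau": joint torques, N m; "position": TCP position; "tcp_rot": TCP orientation; "force": force on the tool from outside, world axes, zero at the start; "wrist_torque": the same for the moment, N m; "width": opening from 0.0 (shut) to 1.0 (fully open); "grip_force": force on a finger pad.
Only numpy, scipy, OpenCV 4.12 (cv2) and the standard library are available. Lean on these libraries where they do the work, as an engineer would, in place of code of your own. Each camera call takes 0.05 s, during which the arm holds its last target. There are 200 camera calls.

TASK

Spin the salad: press the black pump knob of the salad spinner fully down and let it rise all the way again, at least twice, keeping off the red brake button meanwhile. Then brake the basket softly: press the red brake button half way down, until its white line is level with the collar round it, never right down, and finish with the gripper still holding it pressed there. Leave the cup, the bowl and the jar where they stand.

Things in the scene. Friction and masses are not known exactly. Their poses are not given: they have to be found in the camera images.
- spinner: Salad spinner, white bowl with a green lid 228 mm wide, fixed to the wooden board (it cannot slide or tip). Origin at the centre of its underside, on the board, 26 mm above z = 0; z up. Lid top 132 mm above the origin. The pump knob is on its axis, the brake button 78 mm from the axis towards the spinner's own -x, which may point any way. Two small fixed white clips on the rim.
- pump_top (a point): Black round pump knob in the middle of the lid, 52 mm across, 12 mm thick, on a steel stem. The point is the centre of its flat top, 200 mm above the spinner's underside when up; it moves straight down with the pump. The fixed white collar below it is 62 mm wide, its top 146 mm above the spinner's underside.
- pump (a joint): Travel of the pump knob in m: 0 up, 0.040 fully down at its stop. Spring: about 4 N to start it, 12 N at full depth; it rises by itself when let go.
- brake_top (a point): Red round brake button 26 mm across near the lid's edge. The point is the centre of its flat top, 152 mm above the spinner's underside and 14 mm above its white collar (38 mm wide) when up; it moves straight down with the brake. The middle of the white line round its side is 8 mm below its top, so level with the collar's top at half travel.
- brake (a joint): Travel of the brake button in m: 0 up, 0.012 fully down at its stop, 0.006 half way. Spring: about 2.4 N to start it, 6 N half way, 9.6 N at the stop; it rises by itself when let go.
- tea_cup: Green and white cup with a handle, about 96 x 122 x 56 mm, loose on the board; origin at the centre of its underside. A bystander.
- steel_bowl: Small steel bowl, 92 mm wide and 36 mm high, loose on the board; origin at the centre of its underside. A bystander.
- spice_jar: Spice jar with a dark cap, 41 mm wide and 105 mm high, loose on the board; origin at the centre of its underside. A bystander.

How it is judged:
On the way, in this order (a step that is already met when the one before it is completed fails the run):
1. the pump knob is pressed fully down (within 3.5 mm of its stop) (value of joint pump above 0.0365 m), for 0.05 s.
2. the pump knob has risen again (within 6 mm of the top) (value of joint pump below 0.006 m), for 0.1 s.
3. the pump knob is pressed fully down a second time (value of joint pump above 0.0365 m), for 0.05 s.
4. the pump knob has risen a second time (value of joint pump below 0.006 m), for 0.1 s.
5. the fingers hold the brake button half way down (3.5 to 8.5 mm) with the pump knob up (value of joint brake between 0.0035 and 0.0085 m and contact force between the fingers and brake above 2 N and value of joint pump below 0.006 m), for 0.5 s.
At the end, for the whole second after the job is handed in: The fingers hold the brake button still at 3.5 to 8.5 mm of its 12 mm travel, pressing it with more than 2 N; the pump knob is up (within 6 mm of the top); cup, bowl and jar stand within 20 mm of where they stood (all of step 5 and velocity of joint brake between -0.01 and 0.01 m/s and not (distance of any of tea_cup, steel_bowl, spice_jar from where it was at the start of the episode above 0.02 m or angle between any of tea_cup, steel_bowl, spice_jar's own z axis and vertical above 0.3 rad)); the arm keeps its last pose, push and grip.
It fails at once if the brake button is pressed right down (beyond 11.2 mm of its 12 mm) (value of joint brake above 0.0112 m).
It fails at once if the brake button is pressed (more than 2.5 mm) while the pump knob is down (more than 6 mm) (value of joint brake above 0.0025 m and value of joint pump above 0.006 m).
It fails at once if the cup, the bowl or the jar is moved more than 20 mm or tipped (distance of any of tea_cup, steel_bowl, spice_jar from where it was at the start of the episode above 0.02 m or angle between any of tea_cup, steel_bowl, spice_jar's own z axis and vertical above 0.3 rad).
It also fails if it takes over 43 s, if anything falls off the work surface, if the arm or the gripper's body presses on something with over 40 N, if the wrist force passes 120 N, or if a joint passes its speed limit or range.

## Working session

There is one attempt and no reset: what is moved stays moved. The work goes in short steps, Python scripts to look and compute and a tool call to move; the robot and the scene stay as the last step left them, time stands still between calls to the robot, and variables do not carry over. Pictures are saved under pics/ and viewed, at most 10 in all, crops included, and the job is handed in when it is done.

Besides the shell and the picture viewer there is one more tool, called after ">>>" as name(argument=value, ...) on one line, values as JSON. jog_arm: Moves the arm, as the interface text tells. Its arguments: {"type":"object","properties":{"rows":{"type":"string"},"newtons":{"type":"number"}},"required":["rows"]}

```bash
mkdir -p pics; cat > h.py <<'E'
import numpy as np, cv2
from bench import env
def ray(cam,uv,P=None):
    P=P or env.camera_params(cam); f=240/np.tan(np.radians(P["vfov"])/2)
    T=np.array(P["extrinsics"]); d=T[:3,:3]@np.array([(uv[0]-P["cx"])/f,(uv[1]-P["cy"])/f,1]); return T[:3,3],d
def at_z(cam,uv,z,P=None):
    o,d=ray(cam,uv,P); return o+d*(z-o[2])/d[2]
E
python3 - <<'E'
from h import *
a=[]
for c in("scene","side"):
    im=env.camera(c); cv2.imwrite(f"pics/{c}0.png",im)
    for n,z in(("pump_top",.222),("brake_top",.172),("tea_cup",.05),("steel_bowl",.045),("spice_jar",.08)):
        for r in env.find_in(n,c)[:2]:
            uv=np.array(r["location"])*[640,480]; print(c,n,round(r["p"],2),uv.round(),at_z(c,uv,z).round(3))
    print(c,np.array(env.camera_params(c)["extrinsics"])[:3,3])
s=env.get_state(); print(s["time_s"],s["position"],s["tcp_rot"],env.tcp_to_grasp)
E
```

```text
scene pump_top 0.63 [275. 245.] [0.537 0.028 0.222]
scene tea_cup 0.78 [402. 223.] [0.632 0.395 0.05 ]
scene steel_bowl 0.71 [359. 221.] [0.538 0.364 0.045]
scene spice_jar 0.61 [314. 200.] [0.431 0.343 0.08 ]
scene [ 0.89486172 -0.46922587  0.73950522]
side pump_top 0.39 [326. 235.] [0.535 0.151 0.222]
side brake_top 0.89 [311. 358.] [ 0.502 -0.043  0.172]
side tea_cup 0.63 [368. 219.] [0.643 0.403 0.05 ]
side steel_bowl 0.7 [325. 236.] [0.547 0.359 0.045]
side steel_bowl 0.66 [329. 338.] [0.536 0.091 0.045]
side spice_jar 0.94 [265. 227.] [0.424 0.353 0.08 ]
side [ 0.49536786 -0.4650408   0.73651804]
0.6 [ 0.22320837 -0.50264809  0.19511476] [[ 9.13962008e-01  4.05799762e-01  2.39638778e-05]
 [ 4.05799761e-01 -9.13962008e-01  4.86790158e-05]
 [ 4.16560069e-05 -3.47662351e-05 -9.99999999e-01]] 0.0187
```

View pics/scene0.png

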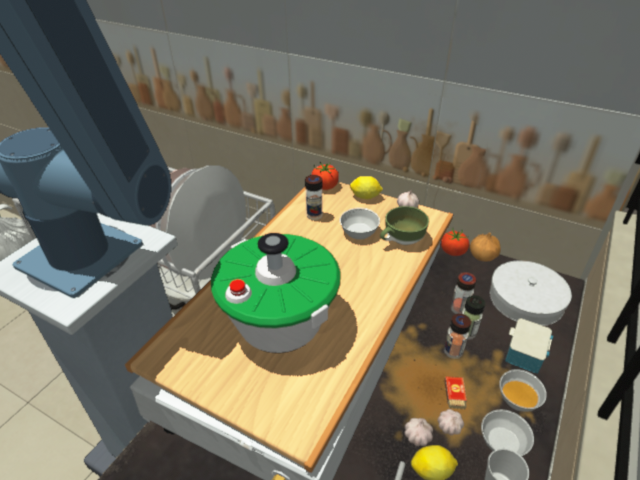

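View pics/side0.png

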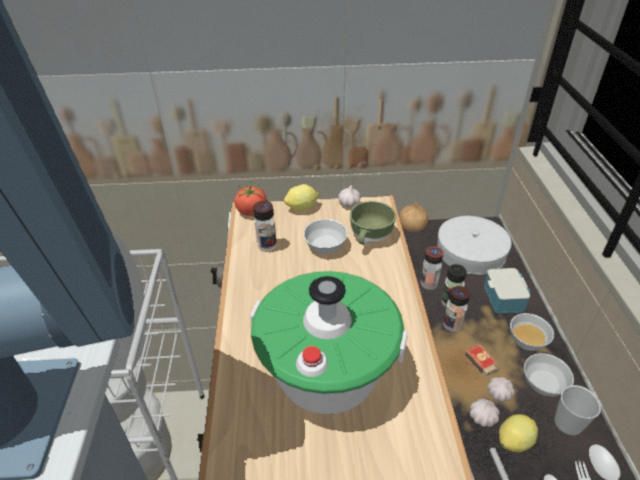

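The scene view shows the knob top at about (272,241) and the brake at (237,286). In the side view they are at (327,288) and (312,354). The network's pump hits were off, so I'll triangulate from these pixels.

```bash
python3 - <<'E'
from h import *
for n,z,u,v in(("pump",.226,(272,241),(327,288)),("brake",.178,(237,286),(312,353))):
    A=[];b=[]
    for c,p in(("scene",u),("side",v)):
        print(n,c,at_z(c,p,z).round(4)); o,d=ray(c,p); d/=np.linalg.norm(d); M=np.eye(3)-np.outer(d,d);A.append(M);b.append(M@o)
    print(n,"tri",np.linalg.lstsq(np.vstack(A),np.hstack(b),rcond=None)[0].round(4))
for c in("scene","side"):
    im=cv2.imread(f"pics/{c}0.png").astype(int); m=((im[...,2]>120)&(im[...,1]<60)&(im[...,0]<60)).astype(np.uint8)
    n,l,s,ce=cv2.connectedComponentsWithStats(m)
    for i in range(1,n):
        if s[i,4]>60: print(c,s[i],ce[i].round(1))
E
```

```text
pump scene [0.5286 0.0306 0.226 ]
pump side [0.5284 0.0319 0.226 ]
pump tri [0.5284 0.0313 0.226 ]
brake scene [ 0.506 -0.045  0.178]
brake side [ 0.5034 -0.0401  0.178 ]
brake tri [ 0.5034 -0.0406  0.1754]
scene [322 173  16  13  91] [329.9 179.7]
scene [441 240  28  12 124] [454.3 246.6]
scene [230 280  15  12 127] [236.8 285.6]
```

>>> jog_arm(rows="0 0 40 0 0 0 0; 0 0 40 0 0 0 0; 20 40 10 0 0 0 0; 20 40 0 0 0 0 0; 20 40 0 0 0 0 0; 20 40 0 0 0 0 0; 20 40 0 0 0 0 0; 20 40 0 0 0 0 0; 20 40 0 0 0 0 0; 20 40 0 0 0 0 0", newtons=40)

```text
time_s: 1.6
position: [0.3837, -0.181, 0.2854]
tcp_rot: [[0.914, 0.405, 0.001], [0.405, -0.914, -0.001], [0.001, 0.001, -1.0]]
force: [-0.2, 0.2, 0.3]
width: 0.001
grip_force: 0.0
```

>>> jog_arm(rows="24 35 0 0 0 0 0; 24 35 0 0 0 0 0; 24 35 0 0 0 0 0; 24 35 0 0 0 0 0; 24 35 0 0 0 0 0; 24 37 0 0 0 0 0; 0 0 -20 0 0 0 0; 0 0 -15 0 0 0 0; 0 0 -10 0 0 0 0; 0 0 0 0 0 0 0")

```text
time_s: 2.6
position: [0.5262, 0.0294, 0.2387]
tcp_rot: [[0.914, 0.406, -0.003], [0.406, -0.914, 0.0], [-0.002, -0.002, -1.0]]
force: [0.0, 0.1, 0.4]
width: 0.002
grip_force: 0.0
```

```bash
python3 - <<'E'
from h import *
s=env.get_state(); print(s["time_s"],s["position"])
im=[cv2.resize(env.camera(c)[180:380,200:420],None,fx=1.8,fy=1.8) for c in("scene","side")]
cv2.imwrite("pics/a1.png",np.hstack(im))
E
```

```text
2.6 [0.52623044 0.02939864 0.23870714]
```

View pics/a1.png

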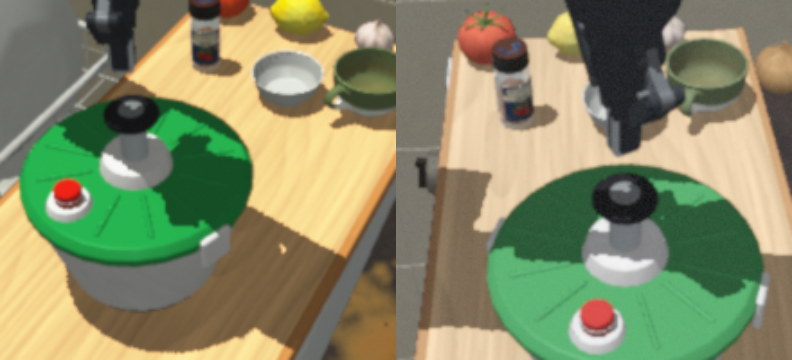

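The fingertip shows at about (122,66) in the left crop and (623,150) in the right, somewhat high above the knob. I'll check this by projecting the TCP.

```bash
python3 - <<'E'
from h import *
for c,p in(("scene",(200+122/1.8,180+66/1.8)),("side",(200+(623-396)/1.8,180+150/1.8))):
    P=env.camera_params(c); f=240/np.tan(np.radians(P["vfov"])/2); T=np.linalg.inv(P["extrinsics"])
    for X in([.5262,.0294,.2387],[.5284,.0313,.226],[.5034,-.0406,.178]):
        q=T@np.array(X+[1]); print(c,X,(P["cx"]+f*q[0]/q[2]).round(1),(P["cy"]+f*q[1]/q[2]).round(1))
    print("seen",p, at_z(c,p,.239), f)
E
```

```text
scene [0.5262, 0.0294, 0.2387] 269.8 235.0
scene [0.5284, 0.0313, 0.226] 272.1 240.7
scene [0.5034, -0.0406, 0.178] 237.3 283.8
seen (267.77777777777777, 216.66666666666666) [0.49638838 0.06891292 0.239     ] 488.758213253648
side [0.5262, 0.0294, 0.2387] 325.5 282.9
side [0.5284, 0.0313, 0.226] 327.0 288.3
side [0.5034, -0.0406, 0.178] 312.0 353.3
seen (326.1111111111111, 263.3333333333333) [0.52960834 0.0678187  0.239     ] 514.9876340901545
```

```bash
python3 - <<'E'
from h import *
s=env.get_state(); print(s["time_s"],s["position"],s["force"],s["joints"],s["qvel"])
im=[cv2.resize(env.camera(c)[180:380,200:420],None,fx=1.8,fy=1.8) for c in("scene","side")]
cv2.imwrite("pics/a2.png",np.hstack(im))
E
```

```text
2.7 [0.52732327 0.02895735 0.24060233] [ 0.69703295  0.62615193 -0.15132665] [-1.56505058e-01  1.91634279e-01  1.51015599e+00 -1.11204022e-05
  1.43930716e+00  9.97127059e-01] [-3.04952685e-03 -8.53232640e-03 -1.40236934e-02  2.00267102e-05
 -1.12217314e-03  7.47934375e-04]
```

View pics/a2.png

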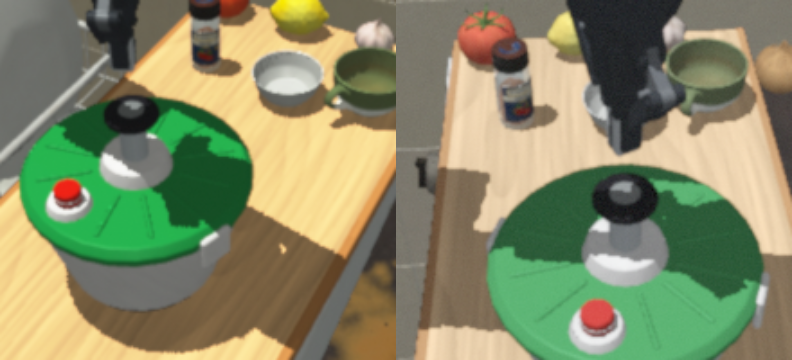

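The still arm shows the same thing: xy is right, but the tip looks about 40 mm above where it's reported. I'll find the knob by touch, in small steps.

>>> jog_arm(rows="2 2 -6 0 0 0 0; 0 0 -6 0 0 0 0; 0 0 -6 0 0 0 0; 0 0 0 0 0 0 0")

```text
time_s: 3.2
position: [0.5284, 0.0314, 0.2208]
tcp_rot: [[0.914, 0.406, -0.002], [0.406, -0.914, 0.0], [-0.002, -0.001, -1.0]]
force: [-0.6, -0.1, 0.1]
width: -0.004
grip_force: 0.0
```

>>> jog_arm(rows="0 0 -7 0 0 0 0; 0 0 -7 0 0 0 0; 0 0 0 0 0 0 0; 0 0 0 0 0 0 0")

```text
time_s: 3.6
position: [0.529, 0.0313, 0.2078]
tcp_rot: [[0.914, 0.406, -0.001], [0.406, -0.914, 0.0], [-0.001, -0.0, -1.0]]
force: [0.1, 0.2, -0.1]
width: -0.006
grip_force: 0.0
```

```bash
python3 - <<'E'
from h import *
s=env.get_state(); print(s["time_s"],s["position"],s["force"])
im=[cv2.resize(env.camera(c)[180:380,200:420],None,fx=1.8,fy=1.8) for c in("scene","side")]
cv2.imwrite("pics/a3.png",np.hstack(im))
E
```

```text
3.6 [0.52900449 0.03134526 0.20782272] [ 0.14837289  0.21674228 -0.14513505]
```

View pics/a3.png

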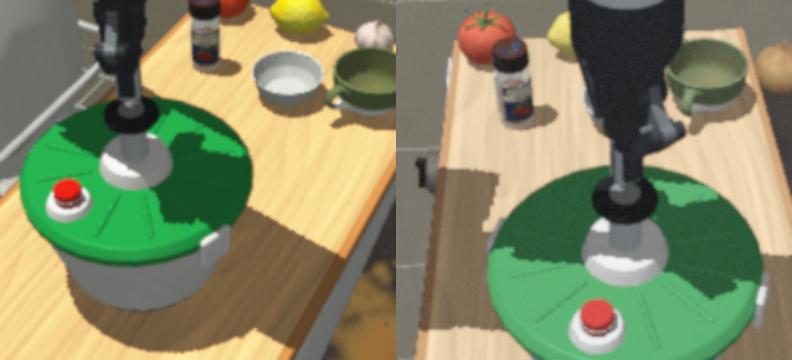

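The tip is now just over the knob's centre, with no contact yet. I'll carry on down.

>>> jog_arm(rows="0 0 -5 0 0 0 0; 0 0 -5 0 0 0 0; 0 0 0 0 0 0 0")

```text
time_s: 4.0
position: [0.5286, 0.0314, 0.1971]
tcp_rot: [[0.914, 0.406, -0.002], [0.406, -0.914, 0.0], [-0.001, -0.001, -1.0]]
force: [0.1, 0.8, -0.1]
width: -0.005
grip_force: 0.0
```

>>> jog_arm(rows="0 0 -5 0 0 0 0; 0 0 -5 0 0 0 0; 0 0 0 0 0 0 0")

```text
time_s: 4.3
position: [0.5293, 0.0313, 0.1879]
tcp_rot: [[0.914, 0.406, 0.0], [0.406, -0.914, -0.0], [0.0, 0.0, -1.0]]
force: [0.1, 0.3, 4.4]
width: -0.001
grip_force: 1.9
```

>>> jog_arm(rows="0 0 -5 0 0 0 0; 0 0 -5 0 0 0 0; 0 0 0 0 0 0 0")

```text
time_s: 4.6
position: [0.5295, 0.0313, 0.1785]
tcp_rot: [[0.914, 0.406, 0.001], [0.406, -0.914, -0.0], [0.001, 0.001, -1.0]]
force: [-0.7, 0.6, 5.4]
width: -0.0
grip_force: 2.9
```

Contact came at about 0.188 reported, so the reported z reads about 38 mm low. I'll press on down.

>>> jog_arm(rows="0 0 -8 0 0 0 0; 0 0 -8 0 0 0 0; 0 0 -8 0 0 0 0; 0 0 0 0 0 0 0")

```text
time_s: 5.0
position: [0.5298, 0.0312, 0.1549]
tcp_rot: [[0.914, 0.406, 0.002], [0.406, -0.914, -0.0], [0.001, 0.001, -1.0]]
force: [-2.6, -0.5, 11.1]
width: 0.001
grip_force: 5.2
```

>>> jog_arm(rows="0 0 -3 0 0 0 0; 0 0 -3 0 0 0 0; 0 0 0 0 0 0 0")

```text
time_s: 5.3
position: [0.5298, 0.0312, 0.15]
tcp_rot: [[0.914, 0.406, 0.002], [0.406, -0.914, -0.0], [0.002, 0.001, -1.0]]
force: [-2.7, -0.5, 11.1]
width: -0.0
grip_force: 5.7
```

>>> jog_arm(rows="0 0 -2 0 0 0 0; 0 0 -2 0 0 0 0; 0 0 0 0 0 0 0")

```text
time_s: 5.6
position: [0.53, 0.0312, 0.1496]
tcp_rot: [[0.914, 0.406, 0.005], [0.406, -0.914, -0.001], [0.004, 0.003, -1.0]]
force: [-11.7, 0.5, 34.6]
width: -0.002
grip_force: 17.2
```

It's at its stop (35 N, reported z 0.1496). Now I'll let it rise and repeat.

>>> jog_arm(rows="0 0 10 0 0 0 0; 0 0 15 0 0 0 0; 0 0 15 0 0 0 0; 0 0 14 0 0 0 0; 0 0 0 0 0 0 0; 0 0 0 0 0 0 0; 0 0 0 0 0 0 0; 0 0 0 0 0 0 0")

```text
time_s: 6.4
position: [0.5285, 0.0314, 0.197]
tcp_rot: [[0.914, 0.406, -0.002], [0.406, -0.914, 0.0], [-0.002, -0.001, -1.0]]
force: [0.6, -0.1, 0.3]
width: 0.006
grip_force: 0.0
```

>>> jog_arm(rows="0 0 -10 0 0 0 0; 0 0 -14 0 0 0 0; 0 0 -14 0 0 0 0; 0 0 -10 0 0 0 0; 0 0 -3 0 0 0 0; 0 0 -2 0 0 0 0; 0 0 -1 0 0 0 0; 0 0 0 0 0 0 0")

```text
time_s: 7.2
position: [0.5302, 0.0311, 0.1496]
tcp_rot: [[0.914, 0.406, 0.006], [0.406, -0.914, -0.001], [0.005, 0.004, -1.0]]
force: [-12.6, 1.1, 39.8]
width: -0.001
grip_force: 19.7
```

The second full press is done. Next I'll rise, go over to the brake, and turn the gripper so a flat side of its body faces the knob.

>>> jog_arm(rows="0 0 10 0 0 0 0; 0 0 15 0 0 0 0; 0 0 20 0 0 0 0; 0 0 25 0 0 0 0; -5 -15 0 0 0 -8.5 0; -5 -15 0 0 0 -8.5 0; -5 -15 0 0 0 -8.5 0; -5 -15 0 0 0 -8.5 0; -5 -14 0 0 0 -8.5 0; 0 0 0 0 0 0 0")

```text
time_s: 8.2
position: [0.5034, -0.0439, 0.213]
tcp_rot: [[0.947, -0.321, -0.002], [-0.321, -0.947, -0.0], [-0.001, 0.001, -1.0]]
force: [0.6, -0.3, -0.3]
width: -0.002
grip_force: 0.0
```

>>> jog_arm(rows="0 0 -20 0 0 0 0; 0 0 -15 0 0 0 0; 0 0 0 0 0 0 0; 0 0 0 0 0 0 0")

```text
time_s: 8.6
position: [0.5041, -0.0421, 0.1788]
tcp_rot: [[0.949, -0.316, -0.001], [-0.316, -0.949, 0.001], [-0.001, -0.0, -1.0]]
force: [0.7, -0.5, 1.4]
width: -0.005
grip_force: 0.0
```

```bash
python3 - <<'E'
from h import *
s=env.get_state(); print(s["time_s"],s["position"],s["force"])
im=[cv2.resize(env.camera(c)[180:380,180:400],None,fx=1.8,fy=1.8) for c in("scene","side")]
cv2.imwrite("pics/a4.png",np.hstack(im))
E
```

```text
8.6 [ 0.50414949 -0.04211299  0.17883009] [ 0.72592424 -0.47275644  1.39791712]
```

View pics/a4.png

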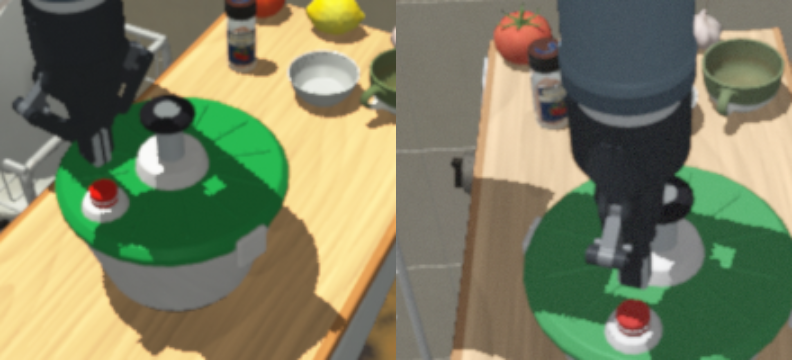

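The knob is up again and the tip sits over the brake. The finger linkage bulges towards the knob, though, so I'll raise a little and turn 85° so that it lies tangential.

>>> jog_arm(rows="0 0 25 0 0 0 0; 0 0 0 0 0 8.5 0; 0 0 0 0 0 8.5 0; 0 0 0 0 0 8.5 0; 0 0 0 0 0 8.5 0; 0 0 0 0 0 8.5 0; 0 0 0 0 0 8.5 0; 0 0 0 0 0 8.5 0; 0 0 0 0 0 8.5 0; 0 0 0 0 0 8.5 0")

```text
time_s: 9.7
position: [0.5048, -0.0427, 0.2051]
tcp_rot: [[0.525, 0.851, 0.002], [0.851, -0.525, -0.001], [0.001, 0.002, -1.0]]
force: [0.5, 0.3, 0.2]
width: -0.005
grip_force: 0.0
```

>>> jog_arm(rows="0 0 -15 0 0 8.5 0; 0 0 -15 0 0 0 0; 0 0 -10 0 0 0 0; 0 0 -5 0 0 0 0; 0 0 0 0 0 0 0; 0 0 0 0 0 0 0")

```text
time_s: 10.3
position: [0.5046, -0.0428, 0.1597]
tcp_rot: [[0.4, 0.917, 0.001], [0.917, -0.4, -0.0], [0.0, 0.001, -1.0]]
force: [0.3, 0.3, 0.7]
width: 0.002
grip_force: 0.0
```

```bash
python3 - <<'E'
from h import *
s=env.get_state(); print(s["time_s"],s["position"],s["force"])
im=[cv2.resize(env.camera(c)[200:380,180:380],None,fx=2,fy=2) for c in("scene","side")]
cv2.imwrite("pics/a5.png",np.hstack(im))
for c in("scene","side"):
    P=env.camera_params(c); f=240/np.tan(np.radians(P["vfov"])/2); T=np.linalg.inv(P["extrinsics"])
    q=T@np.append(s["position"]+[0,0,.0364],1); u=P["cx"]+f*q[0]/q[2],P["cy"]+f*q[1]/q[2]
    print(c,"expected tip in crop",(u[0]-180)*2,(u[1]-200)*2)
E
```

```text
10.3 [ 0.50461658 -0.04277223  0.15969486] [0.34442184 0.30653922 0.67787498]
scene expected tip in crop 111.59394891572452 153.64516785446915
side expected tip in crop 265.50238008753354 291.9973101116292
```

View pics/a5.png

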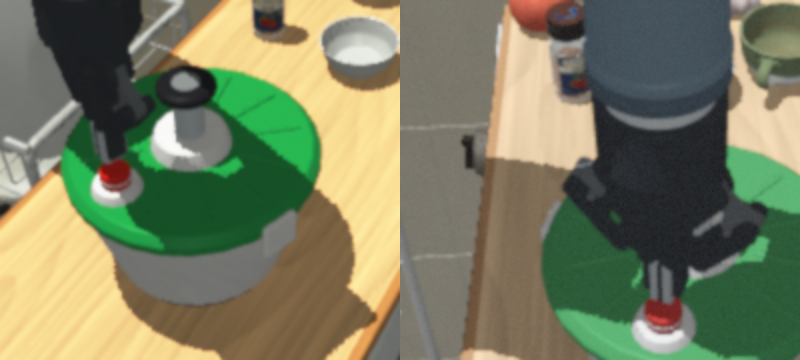

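The tip is where I expected, right over the button, and the linkage is clear of the knob. Now I'll go down carefully.

>>> jog_arm(rows="-1 0 -7 0 0 0 0; 0 0 -6 0 0 0 0; 0 0 0 0 0 0 0; 0 0 0 0 0 0 0")

```text
time_s: 10.8
position: [0.5029, -0.0426, 0.1458]
tcp_rot: [[0.4, 0.917, -0.001], [0.917, -0.4, 0.0], [-0.0, -0.001, -1.0]]
force: [0.7, -0.0, -0.9]
width: 0.001
grip_force: 0.0
```

>>> jog_arm(rows="0 0 -2 0 0 0 0; 0 0 -2 0 0 0 0; 0 0 0 0 0 0 0; 0 0 0 0 0 0 0")

```text
time_s: 11.2
position: [0.5032, -0.0427, 0.1421]
tcp_rot: [[0.4, 0.917, -0.0], [0.917, -0.4, 0.0], [-0.0, -0.0, -1.0]]
force: [-0.3, -0.4, -0.5]
width: -0.003
grip_force: 0.0
```

>>> jog_arm(rows="0 0 -2 0 0 0 0; 0 0 0 0 0 0 0; 0 0 0 0 0 0 0")

```text
time_s: 11.5
position: [0.5033, -0.0427, 0.1404]
tcp_rot: [[0.4, 0.917, 0.0], [0.917, -0.4, -0.0], [0.0, 0.0, -1.0]]
force: [0.5, 0.2, 3.1]
width: -0.001
grip_force: 1.4
```

>>> jog_arm(rows="0 0 -1.5 0 0 0 0; 0 0 0 0 0 0 0; 0 0 0 0 0 0 0")

```text
time_s: 11.8
position: [0.5033, -0.0427, 0.1388]
tcp_rot: [[0.4, 0.917, 0.0], [0.917, -0.4, -0.0], [0.0, 0.0, -1.0]]
force: [0.1, -0.3, 4.2]
width: -0.003
grip_force: 1.9
```

>>> jog_arm(rows="0 0 -1.5 0 0 0 0; 0 0 -1.5 0 0 0 0; 0 0 0 0 0 0 0; 0 0 0 0 0 0 0; 0 0 0 0 0 0 0; 0 0 0 0 0 0 0; 0 0 0 0 0 0 0; 0 0 0 0 0 0 0; 0 0 0 0 0 0 0")

```text
time_s: 12.7
position: [0.5033, -0.0428, 0.1358]
tcp_rot: [[0.4, 0.917, 0.0], [0.917, -0.4, -0.0], [0.0, 0.0, -1.0]]
force: [-0.5, 0.8, 5.7]
width: -0.004
grip_force: 2.8
```

```bash
python3 - <<'E'
from h import *
for _ in range(1):
    im=[cv2.resize(env.camera(c)[y:y+70,x:x+70],None,fx=5.6,fy=5.6,interpolation=2) for c,x,y in(("scene",203,250),("side",277,320))]
s=env.get_state(); print(s["time_s"],s["position"],s["force"],s["grip_force"])
cv2.imwrite("pics/a6.png",np.hstack(im))
E
```

```text
12.8 [ 0.50333383 -0.04272912  0.13576849] [-0.33262486  0.63605846  5.58509016] 2.775472328066826
```

View pics/a6.png

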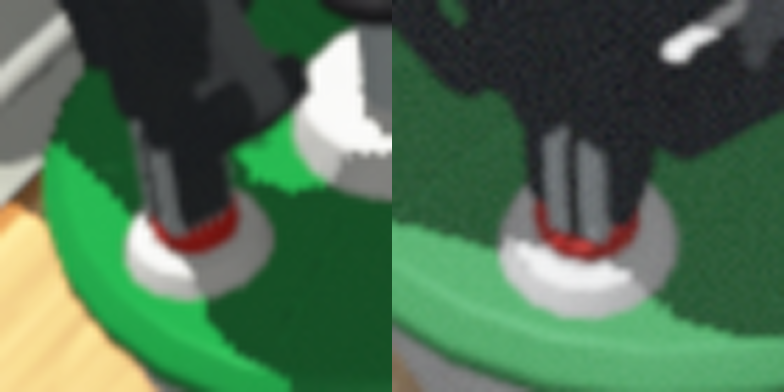

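The fingers sit centred on the button. Its white line meets the collar (left crop ~(195,245), right ~(585,250)), and the 5.7 N force agrees with half travel. Handing in.

```bash
python3 -c "
from bench import env
print(env.hand_in())"
```

```text
the job is handed in; nothing more can be done
None
```

I pumped the knob fully down and let it rise twice, then handed the job in at 12.8 s with the shut fingers holding the brake button about half way down (about 5.7 N, near 6 mm of travel); the arm stayed clear of the cup, bowl and jar, and no verdict came back.

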